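# Set the portion gauge over a brick of cheese

## Robot

A 6-joint arm with a two-finger parallel gripper is mounted at the origin on the work surface. World frame = base frame: x ahead of the robot, y to its left, z up, the work surface at z = 0. Lengths are in m, angles in degrees, forces in N, time in s.
With the tool pointing down it reaches from about 0.4 to 0.825 m from the base axis. Payload 7 kg.
Tool frame: the origin (TCP) lies on the centre line of the jaws, within the pads' length; the fingertips stand 11 mm ahead of it and the grasp point (between the pads) lies 8 mm behind it; z points along the fingers, y is the direction in which the jaws open and shut (so a half turn about z gives the same grasp; the last joint's range is limited). The gripper opens to 88 mm and grips with 3 to 60 N. Pads are 19 mm wide; open, the fingers measure 130 mm over their backs; the gripper's body (78 mm by 193 mm) begins 47 mm behind the grasp point.
Start: joints at [82.855, 20.546, 0.682, 0, -70.136, -16.507], TCP at [0.271, 0.618, 0.238] pointing down, gripper open.
Joint ranges: [-176.03, 176.03], [-82.01, 121.73], [-58.28, 71.71], [-173.87, 95.51], [-174.79, -0.11], [-173.66, 173.66]. Speed limits (degrees/s): [136.94, 136.94, 172.46, 180, 180, 180].

## Interface

Orientations are given as [roll, pitch, yaw] about the fixed x, y, z axes, in that order (R = Rz(yaw) Ry(pitch) Rx(roll)).
In Python, from plant import ctrl, cams, order gives the robot as it stands.
- The arm moves only by the tool jog_arm, never from a script. Its argument "motion" is a list of rows, each an object with "offset": the shift along the tool's x, y, z in mm, a list of three; "roll": the turn about the tool's z in rad; "hand": the finger opening in mm, from 0 to 87.6. A call has 1 to 20 rows; each row is the pose to reach, as a shift and turn from the pose commanded when the call began, along the tool's axes at that moment; what a row does not reach only later rows make up. A row lasts 1/12 s, in which the tool goes at most 41.7 mm and 7.16 degrees, less where a joint would pass 70% of its speed; a pose out of reach is approached as far as the arm can. A call with a gripper value outside its range is refused whole. The fingers move at their own pace and stop on an object; the grip force is fixed at half the most. Time passes only in rows, so rows that repeat a pose let the fingers close. It gives the time, the measured TCP pose, the force and the opening at its end, in the units of the state.
- ctrl.get_obs(): the state, without advancing time (a new reading comes with each control period).
- cams.snapshot(name): name is "scene" or "top" or "wrist"; returns a dict with "img" (480x640x3 uint8, red, green, blue), "K" (3x3 intrinsics, pixels), "D" ([k1, k2, p1, p2, k3] as OpenCV has them; the pictures are not rectified), "cam_to_world" (4x4, takes a point from camera to world coordinates); the wrist camera has in their place "T_tool_cam" (4x4, takes a point from camera to tool coordinates, whose origin is the TCP and whose axes are the flange's). Camera axes: x right, y down, z forward; pixel columns grow to the right and rows downward; lengths in m; the calibration is good to about 2 mm. A picture is of the moment at which its call begins: read the wrist's pose just before it. There is no depth.
- order.close_job(): hands the job in, once; it reports no verdict.
The state is a dict: "clock": time; "joint_pos": joint angles; "qvel": joint speeds; "tau": joint torques, N m; "tool_pos": TCP position; "orientation": TCP orientation; "force": force on the tool from outside, world axes, zero at the start; "moment": the same for the moment, N m; "opening": finger opening in m.
Only numpy, scipy, OpenCV 4.12 (cv2) and the standard library are available. Lean on these libraries where they do the work, as an engineer would, in place of code of your own. Each camera call takes 0.05 s, during which the arm holds its last target. There are 200 camera calls.

## Task

On the green portioning board, first push the brick of hard cheese along the board until it sits square and flush in the corner of the two steel fences, its long side against the back fence. Then squeeze the orange lock button against the black grip of the gauge arm to release it, draw the arm out along its scale until the yellow needle stands level with the red marker, and finish still squeezing the grip and holding the arm there, because a spring pulls it back. Leave the cheese in its corner and the stapler, the tin and the knife where they are.

Things in the scene. Friction and masses are not known exactly. Their poses are not given: they have to be found in the camera images.
- board: Fixed green portioning board, yaw varies. Origin: inner corner of its two steel fences, at table height. Board top 20 mm up, reaching 190 mm to -x and 240 mm to -y. Back fence: inner face at board x = 0, along y from +30 to -240 mm. End fence: inner face at y = 0, to x = -170 mm. Both 15 mm thick, tops 60 mm above the table.
- cheese_center (a point): Centre of the loose brick of hard cheese, yellow with brown top rind: 55 mm along its x, 120 mm along its y, 50 mm high, about 0.33 kg, on the board. Seated with a long side on the back fence and an end on the end fence, it is at board x = -27.5, y = -60 mm, axes parallel to the board's. It starts up to 0.35 rad askew and needs pushing to board +x and +y.
- handle_grip (a point): Pinch point of the gauge arm's upright grip, 122 mm above the table, axes as the board's; at board x = 40, y = 0 mm with the arm in. A fixed black post with the orange button on its +x side: 40 mm wide along board x (34 mm squeezed, then centred on this point), 24 mm along y, 98 to 142 mm above the table, post top 146 mm. Pinch from above, closing along board x.
- keeper_top (a point): Top of the dark keeper post, 112 mm above the table, at board x = 63, y = 41 mm. It stands on the fixed grey outer tube of the gauge, which lies along board y from +35 to +200 mm at board x = 40 mm, top 72 mm above the table. A hook on the lock button catches behind this post.
- guide_end (a point): Free end of the flat steel cutting guide on the gauge arm (24 mm wide, 4 mm thick, top 82 mm above the table), at board x = -45 mm. It reaches from the black carriage under the grip (carriage top 88 mm above the table) out over the fences, clears the seated cheese by 8 mm and travels with the arm.
- gauge_arm (a joint): How far the telescoping inner tube is drawn out, m: 0 fully in (locked), 0.13 fully out; it moves along the board's -y. A spring pulls it in with 1.4 N at 0 to 3 N at 0.13 (plus about 0.4 N friction). Until the button is squeezed a latch stops it at about 0.0015.
- lock_button (a joint): Travel of the orange lock button on the gauge arm, m: 0 out, 0.006 fully in; it moves to board -x, towards the black post, rides along with the arm and springs back (2 N to start, 5 N fully in). Above about 0.0045 the arm is free; squeeze it fully in with some 15 to 20 N before drawing the arm out.
- needle_tip (a point): Tip of the yellow needle on the gauge arm, 58 mm above the table, 90 mm to +x of the fence corner; it rides along the scale rail with the arm (board y = 0 when fully in, board y = minus the joint value when out).
- red_marker: Fixed red marker, 18 x 4 x 14 mm, origin at the centre of its underside, axes as the board's. It stands 45 to 105 mm to board -y of the fence corner on a white scale rail (board x 90 to 112 mm, top 55 mm above the table, ticks every 10 mm). The needle is level with it when both have the same board y.
- stapler: Black and steel stapler, 130 mm long, about 60 mm high, a bystander left of the end fence; origin under its centre.
- tin: Red tin, 52 mm diameter, 85 mm high, a bystander left of the end fence; origin under its centre.
- knife: Cheese knife with a blue handle, about 260 mm long, a bystander lying to the right of the board along its x; origin near mid-length, at table height.
Not all that is in view belongs to the job. There is more than one size of the part that bears cheese_center; the job needs the smallest.

How it is judged:
By the outcome, as a careful person would: the job done as asked, in the order asked, and still so for the second after the job is handed in, while the arm keeps its last pose, push and grip.
It also fails if it takes over 72 s, if anything falls off the work surface, if the arm or the gripper's body presses on something with over 40 N, if the wrist force passes 120 N, or if a joint passes its speed limit or range.

## Working session

There is one attempt and no reset: what is moved stays moved. The work goes in short steps, Python scripts to look and compute and a tool call to move; the robot and the scene stay as the last step left them, time stands still between calls to the robot, and variables do not carry over. Pictures are saved under pics/ and viewed, about 8 in all and at most 12, crops included, and the job is handed in when it is done.

Besides the shell and the picture viewer there is one more tool, called after "Request:" as name(argument=value, ...), one argument or row to a line, values as JSON. jog_arm: Moves the arm, as the interface text tells. Its arguments: {"type":"object","properties":{"motion":{"type":"array"}},"required":["motion"]}

```bash
ls; mkdir -p pics
python3 - <<'E'
from plant import ctrl,cams,order
import cv2,numpy as np,pickle
o=ctrl.get_obs();print(o)
for n in("scene","top"):
    s=cams.snapshot(n);cv2.imwrite(f"pics/{n}0.png",s["img"][:,:,::-1]);pickle.dump(s,open(f"{n}0.pkl","wb"))
    print(n,s["K"],s["D"],s["cam_to_world"])
E
```

```text
pics
{'clock': 0.0, 'joint_pos': array([ 8.28564860e+01,  2.05920138e+01,  6.33223671e-01, -1.93026361e-02,
       -7.01351479e+01, -1.65068997e+01]), 'qvel': array([-0.04685909, -0.04951626, -0.01881682, -0.07425088,  0.0317018 ,
        0.11391123]), 'tau': array([ 4.37069320e-04, -5.82709622e+01,  2.93066704e+01,  6.99735850e+00,
        7.29675448e-03, -1.51614631e-04]), 'tool_pos': array([0.27061885, 0.61786422, 0.23661453]), 'orientation': array([ 1.79904777e+02, -9.29546926e-03, -2.36569800e+01]), 'force': array([-0.15900809, -0.77508105, -0.38015123]), 'moment': array([ 0.04495641, -0.00637787, -0.01922864]), 'opening': 0.08736542364537685}
scene [[530.44669912   0.         313.1116052 ]
 [  0.         530.44669912 247.38039881]
 [  0.           0.           1.        ]] [0.02640454 0.         0.         0.         0.        ] [[ 0.824379    0.32221381 -0.4653789   0.96811789]
 [ 0.56557497 -0.50214485  0.65419837 -0.65663579]
 [-0.02289587 -0.80251406 -0.59619373  0.69694404]
 [ 0.          0.          0.          1.        ]]
top [[562.16191685   0.         318.89195432]
 [  0.         562.16191685 238.15047874]
 [  0.           0.           1.        ]] [-0.15901089  0.          0.          0.          0.        ] [[ 0.02704303 -0.99821548  0.05324024  0.42479836]
 [-0.99959237 -0.02749116 -0.00770262  0.03072714]
 [ 0.00915251 -0.05301024 -0.99855202  1.38080349]
 [ 0.          0.          0.          1.        ]]
```

View pics/top0.png

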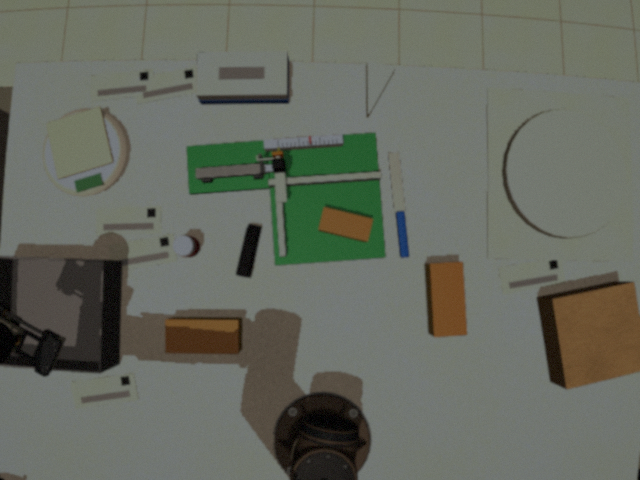

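View pics/scene0.png

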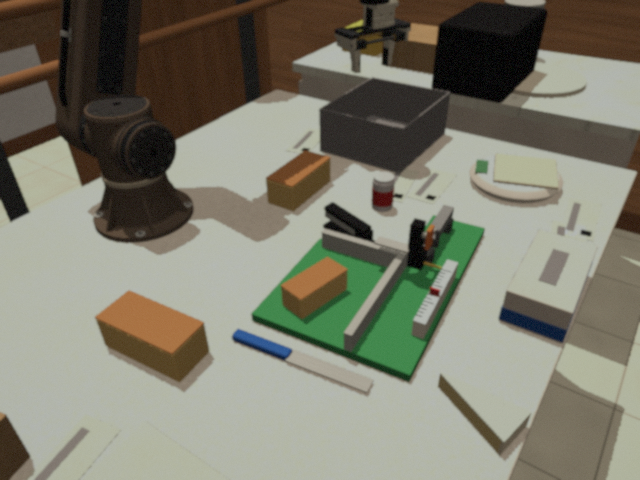

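The top view shows four bricks, at (346,224) on the board, (203,336), (446,298) and (590,335). The one on the board fits the task, since it is the smallest and lies inside the fences. The needle and marker are near (285,150) and (311,140). I'll confirm with one enlarged crop.

Run:
```python
import cv2
i=cv2.imread("pics/top0.png")[125:275,185:395]
i=cv2.resize(i,None,fx=3.8,fy=3.8,interpolation=cv2.INTER_CUBIC)
i=cv2.convertScaleAbs(i,alpha=1.4,beta=10)
cv2.imwrite("pics/crop0.png",i)
```

```text
(no output)
```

View pics/crop0.png

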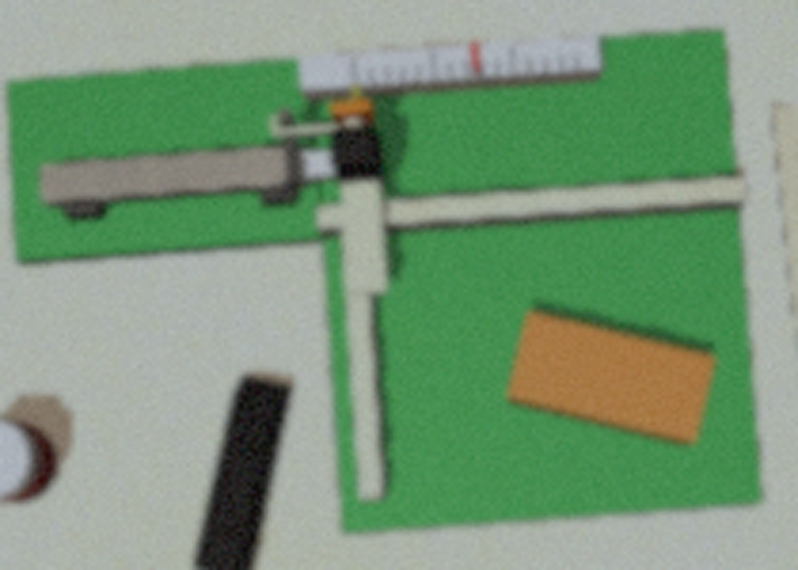

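The crop shows the brick on the board with rind corners (532,308), (714,351), (694,443) and (510,400). The fences, guide, grip at (357,140) and red marker at (476,57) are all clear. I'll fit the board pose from these.

```bash
cat > h.py <<'E'
import numpy as np,cv2,pickle
from scipy.optimize import least_squares
def proj(P,s,T=None):
    M=np.linalg.inv(s["cam_to_world"] if T is None else T)
    return cv2.projectPoints(np.array(P,float).reshape(-1,3),cv2.Rodrigues(M[:3,:3])[0],M[:3,3],s["K"],np.array(s["D"]))[0].reshape(-1,2)
def back(uv,z,s,T=None):
    T=s["cam_to_world"] if T is None else T
    p=cv2.undistortPoints(np.array(uv,float).reshape(-1,1,2),s["K"],np.array(s["D"])).reshape(-1,2)
    d=np.c_[p,np.ones(len(p))]@T[:3,:3].T
    return T[:3,3]+d*((z-T[2,3])/d[:,2])[:,None]
def b2w(P,b):
    P=np.array(P,float).reshape(-1,3);c,s=np.cos(b[2]),np.sin(b[2])
    return np.c_[b[0]+c*P[:,0]-s*P[:,1],b[1]+s*P[:,0]+c*P[:,1],P[:,2]]
def w2b(P,b):
    P=np.array(P,float).reshape(-1,3);c,s=np.cos(b[2]),np.sin(b[2]);d=P[:,:2]-b[:2]
    return np.c_[c*d[:,0]+s*d[:,1],-s*d[:,0]+c*d[:,1],P[:,2]]
E
python3 - <<'E'
from h import *
s=pickle.load(open("top0.pkl","rb"))
full=lambda c:np.array(c,float)/3.8+[185,125]
pts=[((-190,-240,20),(762,503)),((0,-240,60),(745,203)),((15,-240,60),(740,175)),((-170,15,60),(360,498)),((-170,0,60),(383,495)),((15,30,60),(318,208)),((0,30,60),(320,230)),((-45,-12,82),(387,291)),((-45,12,82),(347,293))]
P=np.array([p for p,_ in pts])/1e3;U=full([u for _,u in pts])
f=lambda b:(proj(b2w(P,b),s)-U).ravel()
r=least_squares(f,[.6,0,0],loss="soft_l1");b=r.x
print(b,np.degrees(b[2]));print(f(b).reshape(-1,2).round(1))
np.save("b.npy",b)
C=w2b(back(full([(532,308),(714,351),(694,443),(510,400)]),.07,s),b);print("cheese",C*1e3,C.mean(0)*1e3)
d=C[1]-C[0];e=C[2]-C[3];print(np.linalg.norm(d),np.linalg.norm(C[3]-C[0]),np.degrees(np.arctan2(-(d+e)[0],-(d+e)[1])*-1))
print("marker",w2b(back(full([(476,46),(476,57),(477,72)]),.069,s),b)*1e3)
print("needle",w2b(back(full([(356,93)]),.058,s),b)*1e3)
for n,q in dict(corner=(0,0,.06),grip=(.04,0,.122),out=(.04,-.08,.122),seat=(-.0275,-.06,.045)).items(): print(n,b2w([q],b)*1e3)
print(w2b(back(full([(215,560),(250,375),(290,380)]),.05,s),b)*1e3)
E
```

```text
[0.62042838 0.11392339 0.09777607] 5.6021562272851755
[[ 0.3  0.1]
 [ 0.7 -1. ]
 [ 1.5  0.2]
 [-0.4  0.3]
 [-0.1  0.7]
 [-0.8 -0.8]
 [-0.9 -0.3]
 [-0.1  0.1]
 [ 0.2  0.3]]
cheese [[ -60.10900299 -100.19144519   70.        ]
 [ -94.44482992 -210.40596645   70.        ]
 [-150.26154945 -193.74591528   70.        ]
 [-115.88982584  -82.63403459   70.        ]] [-105.17630205 -146.74434038   70.        ]
0.11543911688190284 0.05847873856328877 -17.246192891145277
marker [[106.61335161 -77.14444259  69.        ]
 [ 99.62064192 -76.66088183  69.        ]
 [ 90.05812199 -76.6240518   69.        ]]
needle [[8.44984549e+01 1.25843946e-03 5.80000000e+01]]
corner [[620.42837597 113.92339292  60.        ]]
grip [[660.23732504 117.82820705 122.        ]]
out [[668.04695331  38.2103089  122.        ]]
seat [[598.91694468  51.52540959  45.        ]]
[[-201.31203542  107.57641728   50.        ]
 [ -87.4895021    78.219998     50.        ]
 [ -92.3965003    53.39278445   50.        ]]
```

Board fit residuals are about 1 px. The cheese centre is at board (-105,-147) mm and yaw about -17°, measuring 115x58 against 120x55, so it is the right size. The marker is at board y ≈ -77 mm. The first move goes above the pushing start, with jaws along board y.

Request:
jog_arm(
  motion=[
    {"offset":[431,535,0],"roll":-0.511,"hand":50},
    {"offset":[431,535,0],"roll":-0.511,"hand":50},
    {"offset":[431,535,0],"roll":-0.511,"hand":50},
    {"offset":[431,535,0],"roll":-0.511,"hand":50},
    {"offset":[431,535,0],"roll":-0.511,"hand":50},
    {"offset":[431,535,0],"roll":-0.511,"hand":50},
    {"offset":[431,535,0],"roll":-0.511,"hand":50},
    {"offset":[431,535,0],"roll":-0.511,"hand":50},
    {"offset":[431,535,0],"roll":-0.511,"hand":50},
    {"offset":[431,535,0],"roll":-0.511,"hand":50},
    {"offset":[431,535,0],"roll":-0.511,"hand":50},
    {"offset":[431,535,0],"roll":-0.511,"hand":50},
    {"offset":[431,535,0],"roll":-0.511,"hand":50},
    {"offset":[431,535,0],"roll":-0.511,"hand":50},
    {"offset":[431,535,0],"roll":-0.511,"hand":50},
    {"offset":[431,535,0],"roll":-0.511,"hand":50},
    {"offset":[431,535,0],"roll":-0.511,"hand":50},
    {"offset":[431,535,0],"roll":-0.511,"hand":50},
    {"offset":[431,535,0],"roll":-0.511,"hand":50},
    {"offset":[431,535,0],"roll":-0.511,"hand":50},
  ],
)

```text
clock: 1.77
tool_pos: [0.4507, -0.0446, 0.2373]
orientation: [-180.0, 0.0, 5.6]
force: [-0.0, -0.1, 0.1]
opening: 0.0499
```

Request:
jog_arm(
  motion=[
    {"offset":[0,0,100],"roll":0,"hand":50},
    {"offset":[0,0,100],"roll":0,"hand":50},
    {"offset":[0,0,100],"roll":0,"hand":50},
    {"offset":[0,0,130],"roll":0,"hand":50},
    {"offset":[0,0,160],"roll":0,"hand":50},
    {"offset":[0,0,180],"roll":0,"hand":50},
    {"offset":[0,0,190],"roll":0,"hand":50},
    {"offset":[0,0,196],"roll":0,"hand":50},
    {"offset":[0,0,196],"roll":0,"hand":50},
    {"offset":[0,0,196],"roll":0,"hand":50},
  ],
)

```text
clock: 2.6
tool_pos: [0.4513, -0.0439, 0.0419]
orientation: [180.0, -0.0, 5.7]
force: [-0.8, 0.3, 0.6]
opening: 0.05
```

Request:
jog_arm(
  motion=[
    {"offset":[8,0,0],"roll":0,"hand":50},
    {"offset":[14,0,0],"roll":0,"hand":50},
    {"offset":[19,0,0],"roll":0,"hand":50},
    {"offset":[23,0,0],"roll":0,"hand":50},
    {"offset":[27,0,0],"roll":0,"hand":50},
    {"offset":[31,0,0],"roll":0,"hand":50},
    {"offset":[35,0,0],"roll":0,"hand":50},
    {"offset":[39,0,0],"roll":0,"hand":50},
    {"offset":[43,0,0],"roll":0,"hand":50},
    {"offset":[47,0,0],"roll":0,"hand":50},
    {"offset":[51,0,0],"roll":0,"hand":50},
    {"offset":[55,0,0],"roll":0,"hand":50},
    {"offset":[59,0,0],"roll":0,"hand":50},
    {"offset":[63,0,0],"roll":0,"hand":50},
    {"offset":[67,0,0],"roll":0,"hand":50},
    {"offset":[71,0,0],"roll":0,"hand":50},
    {"offset":[75,0,0],"roll":0,"hand":50},
    {"offset":[78,0,0],"roll":0,"hand":50},
    {"offset":[80,0,0],"roll":0,"hand":50},
    {"offset":[80,0,0],"roll":0,"hand":50},
  ],
)

```text
clock: 4.27
tool_pos: [0.5313, -0.0367, 0.0415]
orientation: [-180.0, -0.0, 5.6]
force: [0.0, -0.1, 0.0]
opening: 0.05
```

Run:
```python
from h import *
from plant import cams,ctrl
o=ctrl.get_obs();b=np.load("b.npy");print(w2b([o["tool_pos"]],b)*1e3,o["force"])
s=cams.snapshot("scene");cv2.imwrite("pics/s1.png",cv2.resize(s["img"][170:390,220:520,::-1],None,fx=2.6,fy=2.6,interpolation=2))
```

```text
[[-103.40912473 -141.17827199   41.53193657]] [ 0.00686779 -0.07437619  0.00815523]
```

View pics/s1.png

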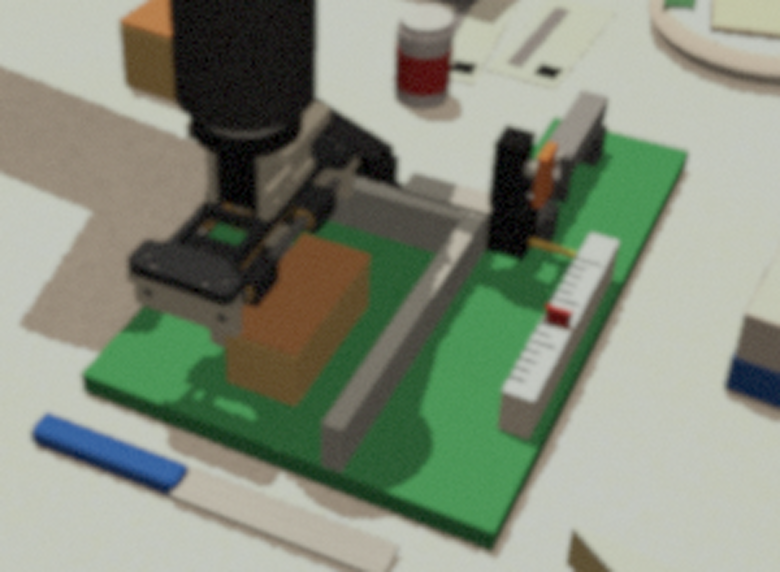

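The cheese, with its rind at (300,300), is now parallel to the back fence and in contact with both fingers. I'll keep pushing until it meets the fence.

Request:
jog_arm(
  motion=[
    {"offset":[3,0,0],"roll":0,"hand":50},
    {"offset":[7,0,0],"roll":0,"hand":50},
    {"offset":[11,0,0],"roll":0,"hand":50},
    {"offset":[15,0,0],"roll":0,"hand":50},
    {"offset":[19,0,0],"roll":0,"hand":50},
    {"offset":[23,0,0],"roll":0,"hand":50},
    {"offset":[26,0,0],"roll":0,"hand":50},
    {"offset":[28,0,0],"roll":0,"hand":50},
    {"offset":[30,0,0],"roll":0,"hand":50},
    {"offset":[32,0,0],"roll":0,"hand":50},
    {"offset":[34,0,0],"roll":0,"hand":50},
    {"offset":[34,0,0],"roll":0,"hand":50},
  ],
)

```text
clock: 5.32
tool_pos: [0.5652, -0.0334, 0.0416]
orientation: [-180.0, -0.1, 5.6]
force: [-0.9, -0.8, 0.3]
opening: 0.0501
```

Request:
jog_arm(
  motion=[
    {"offset":[1,0,0],"roll":0,"hand":50},
    {"offset":[2,0,0],"roll":0,"hand":50},
    {"offset":[2,0,0],"roll":0,"hand":50},
  ],
)

```text
clock: 5.57
tool_pos: [0.5667, -0.0332, 0.0416]
orientation: [-180.0, -0.0, 5.6]
force: [-1.4, 0.0, -0.8]
opening: 0.0501
```

Request:
jog_arm(
  motion=[
    {"offset":[1,0,0],"roll":0,"hand":50},
    {"offset":[2,0,0],"roll":0,"hand":50},
    {"offset":[2,0,0],"roll":0,"hand":50},
  ],
)

```text
clock: 5.82
tool_pos: [0.5689, -0.033, 0.0415]
orientation: [-180.0, -0.0, 5.6]
force: [-1.9, -0.4, -1.3]
opening: 0.05
```

Request:
jog_arm(
  motion=[
    {"offset":[1,0,0],"roll":0,"hand":50},
    {"offset":[2,0,0],"roll":0,"hand":50},
    {"offset":[2,0,0],"roll":0,"hand":50},
  ],
)

```text
clock: 6.07
tool_pos: [0.5693, -0.0331, 0.0415]
orientation: [180.0, 0.1, 5.6]
force: [-7.5, 0.9, 4.7]
opening: 0.0497
```

Flush against the back fence: the force rose at TCP board x ≈ -65, which is 55 plus the 10 mm finger half-width. Next I go to the -y end with closed jaws along board x.

Request:
jog_arm(
  motion=[
    {"offset":[-10,0,0],"roll":0,"hand":50},
    {"offset":[-25,0,0],"roll":0,"hand":50},
    {"offset":[-25,0,-35],"roll":0,"hand":50},
    {"offset":[-25,0,-70],"roll":0,"hand":50},
    {"offset":[-25,0,-100],"roll":0,"hand":30},
    {"offset":[36,99,-100],"roll":1.571,"hand":0},
    {"offset":[36,99,-100],"roll":1.571,"hand":0},
    {"offset":[36,99,-100],"roll":1.571,"hand":0},
    {"offset":[36,99,-100],"roll":1.571,"hand":0},
    {"offset":[36,99,-100],"roll":1.571,"hand":0},
    {"offset":[36,99,-100],"roll":1.571,"hand":0},
    {"offset":[36,99,-100],"roll":1.571,"hand":0},
    {"offset":[36,99,-100],"roll":1.571,"hand":0},
    {"offset":[36,99,-100],"roll":1.571,"hand":0},
    {"offset":[36,99,-100],"roll":1.571,"hand":0},
    {"offset":[36,99,-100],"roll":1.571,"hand":0},
    {"offset":[36,99,-100],"roll":1.571,"hand":0},
    {"offset":[36,99,-100],"roll":1.571,"hand":0},
    {"offset":[36,99,-100],"roll":1.571,"hand":0},
    {"offset":[36,99,-100],"roll":1.571,"hand":0},
  ],
)

```text
clock: 7.73
tool_pos: [0.6163, -0.1279, 0.1418]
orientation: [-179.9, -0.0, -84.2]
force: [-0.1, 0.1, -0.1]
opening: 0.0004
```

Run:
```python
from h import *
from plant import cams,ctrl
o=ctrl.get_obs();b=np.load("b.npy");print(w2b([o["tool_pos"]],b)*1e3,o["orientation"],o["joint_pos"])
s=cams.snapshot("top");cv2.imwrite("pics/t2.png",cv2.resize(s["img"][125:275,185:395,::-1],None,fx=3.8,fy=3.8,interpolation=2))
```

```text
[[ -27.73245036 -240.22489383  141.81340524]] [-1.79922427e+02 -7.50203797e-03 -8.42294802e+01] [ 6.02586363e+00  2.05067877e+01 -1.26339968e+01  9.38054959e-03
 -5.67816771e+01 -2.60472356e-01]
```

View pics/t2.png

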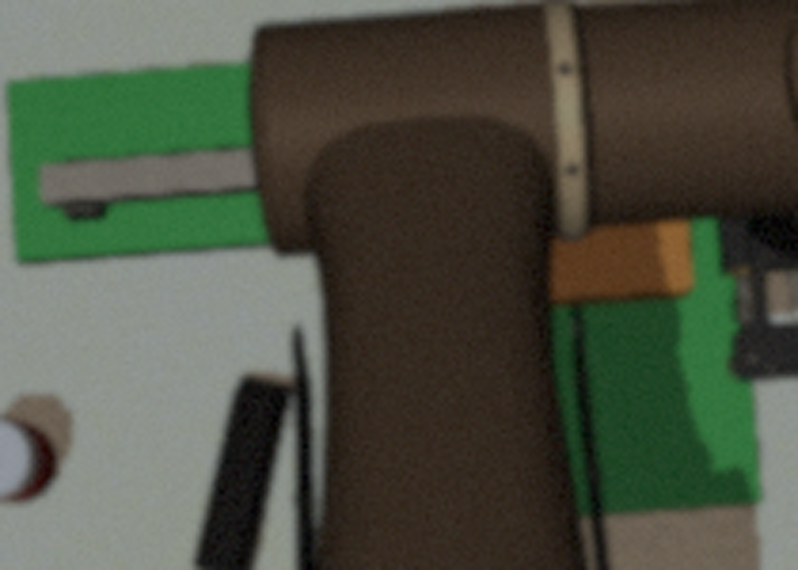

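The cheese (end edge at (692,220) to (692,294)) lies against the back fence, and the gripper is clear to its -y side. I'll descend and push along +y.

Request:
jog_arm(
  motion=[
    {"offset":[0,0,35],"roll":0,"hand":0},
    {"offset":[0,0,70],"roll":0,"hand":0},
    {"offset":[0,0,90],"roll":0,"hand":0},
    {"offset":[0,0,100],"roll":0,"hand":0},
    {"offset":[0,0,100],"roll":0,"hand":0},
    {"offset":[-8,0,100],"roll":0,"hand":0},
    {"offset":[-15,0,100],"roll":0,"hand":0},
    {"offset":[-21,0,100],"roll":0,"hand":0},
    {"offset":[-26,0,100],"roll":0,"hand":0},
    {"offset":[-31,0,100],"roll":0,"hand":0},
    {"offset":[-36,0,100],"roll":0,"hand":0},
    {"offset":[-41,0,100],"roll":0,"hand":0},
    {"offset":[-46,0,100],"roll":0,"hand":0},
    {"offset":[-51,0,100],"roll":0,"hand":0},
    {"offset":[-56,0,100],"roll":0,"hand":0},
    {"offset":[-60,0,100],"roll":0,"hand":0},
    {"offset":[-64,0,100],"roll":0,"hand":0},
    {"offset":[-67,0,100],"roll":0,"hand":0},
    {"offset":[-70,0,100],"roll":0,"hand":0},
    {"offset":[-70,0,100],"roll":0,"hand":0},
  ],
)

```text
clock: 9.45
tool_pos: [0.6099, -0.0582, 0.0427]
orientation: [-179.9, -0.0, -84.3]
force: [1.7, -3.1, 1.9]
opening: 0.0002
```

Request:
jog_arm(
  motion=[
    {"offset":[-3,0,0],"roll":0,"hand":0},
    {"offset":[-7,0,0],"roll":0,"hand":0},
    {"offset":[-11,0,0],"roll":0,"hand":0},
    {"offset":[-15,0,0],"roll":0,"hand":0},
    {"offset":[-19,0,0],"roll":0,"hand":0},
    {"offset":[-23,0,0],"roll":0,"hand":0},
    {"offset":[-27,0,0],"roll":0,"hand":0},
    {"offset":[-30,0,0],"roll":0,"hand":0},
    {"offset":[-32,0,0],"roll":0,"hand":0},
    {"offset":[-34,0,0],"roll":0,"hand":0},
    {"offset":[-35,0,0],"roll":0,"hand":0},
    {"offset":[-35,0,0],"roll":0,"hand":0},
  ],
)

```text
clock: 10.45
tool_pos: [0.6061, -0.0235, 0.0423]
orientation: [-179.9, -0.0, -84.4]
force: [0.4, -4.2, 4.3]
opening: 0.0004
```

Run:
```python
from h import *
from plant import cams,ctrl
o=ctrl.get_obs();b=np.load("b.npy");print(w2b([o["tool_pos"]],b)*1e3,o["orientation"],o["force"])
s=cams.snapshot("scene");cv2.imwrite("pics/s2.png",cv2.resize(s["img"][170:390,220:520,::-1],None,fx=2.6,fy=2.6,interpolation=2))
```

```text
[[ -27.64396041 -135.40348074   42.34752915]] [-1.79933800e+02 -2.61021615e-02 -8.43617983e+01] [ 0.442753   -4.20415021  4.27437196]
```

View pics/s2.png

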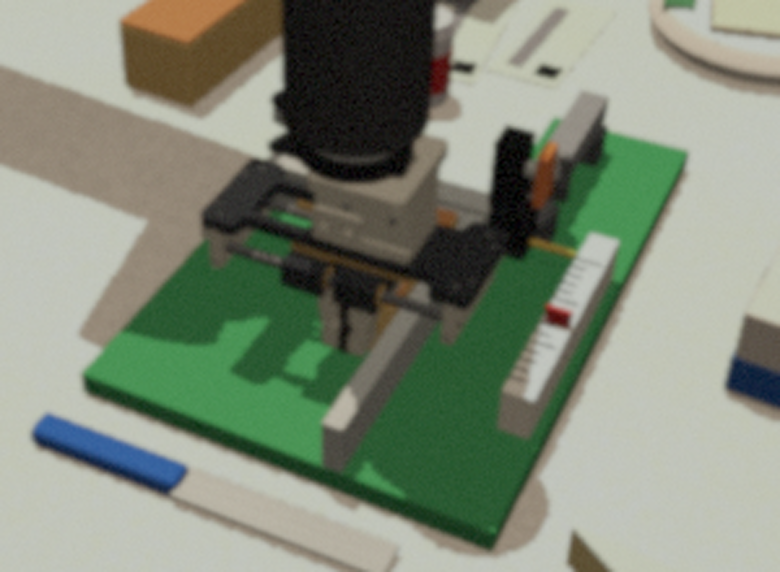

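The cheese is against the back fence and nearly at the end fence, and the gripper body clears the fence. I'll close the last 5 mm.

Request:
jog_arm(
  motion=[
    {"offset":[-1,0,0],"roll":0,"hand":0},
    {"offset":[-2,0,0],"roll":0,"hand":0},
    {"offset":[-3,0,0],"roll":0,"hand":0},
    {"offset":[-3,0,0],"roll":0,"hand":0},
  ],
)

```text
clock: 10.83
tool_pos: [0.6057, -0.0206, 0.042]
orientation: [-180.0, -0.0, -84.4]
force: [0.2, -4.8, 3.9]
opening: 0.0008
```

Request:
jog_arm(
  motion=[
    {"offset":[-1,0,0],"roll":0,"hand":0},
    {"offset":[-2,0,0],"roll":0,"hand":0},
    {"offset":[-2,0,0],"roll":0,"hand":0},
  ],
)

```text
clock: 11.08
tool_pos: [0.6054, -0.0186, 0.042]
orientation: [-180.0, -0.0, -84.4]
force: [0.3, -5.0, 5.0]
opening: 0.0006
```

Request:
jog_arm(
  motion=[
    {"offset":[-1,0,0],"roll":0,"hand":0},
    {"offset":[-1,0,0],"roll":0,"hand":0},
  ],
)

```text
clock: 11.25
tool_pos: [0.6053, -0.018, 0.042]
orientation: [-180.0, -0.0, -84.4]
force: [1.4, -7.1, 4.0]
opening: 0.0002
```

Request:
jog_arm(
  motion=[
    {"offset":[-1,0,0],"roll":0,"hand":0},
    {"offset":[-1,0,0],"roll":0,"hand":0},
  ],
)

```text
clock: 11.42
tool_pos: [0.6053, -0.018, 0.042]
orientation: [-180.0, -0.1, -84.4]
force: [3.6, -12.3, 3.8]
opening: 0.0005
```

Request:
jog_arm(
  motion=[
    {"offset":[-1,0,0],"roll":0,"hand":0},
    {"offset":[-1,0,0],"roll":0,"hand":0},
  ],
)

```text
clock: 11.58
tool_pos: [0.6053, -0.018, 0.042]
orientation: [180.0, -0.2, -84.4]
force: [4.7, -18.4, 3.2]
opening: 0.0005
```

Seated against the end fence: the TCP stops at y ≈ -130 and the force rises. I'll retract, lift and look with the wrist camera.

Request:
jog_arm(
  motion=[
    {"offset":[10,0,0],"roll":0,"hand":0},
    {"offset":[20,0,0],"roll":0,"hand":0},
    {"offset":[20,0,-35],"roll":0,"hand":30},
    {"offset":[20,0,-70],"roll":0,"hand":70},
    {"offset":[20,0,-110],"roll":0,"hand":70},
    {"offset":[10,0,-150],"roll":0,"hand":70},
    {"offset":[0,-10,-190],"roll":0,"hand":70},
    {"offset":[-10,-20,-220],"roll":0,"hand":70},
    {"offset":[-20,-30,-220],"roll":0,"hand":70},
    {"offset":[-20,-30,-220],"roll":0,"hand":70},
    {"offset":[-20,-30,-220],"roll":0,"hand":70},
  ],
)

```text
clock: 12.5
tool_pos: [0.6326, 0.0081, 0.2611]
orientation: [180.0, 0.1, -84.3]
force: [0.2, 0.0, -0.8]
opening: 0.0552
```

```bash
cat >> h.py <<'E'
def wristT(o,s):
    from scipy.spatial.transform import Rotation as R
    T=np.eye(4);T[:3,:3]=R.from_euler("xyz",o["orientation"],degrees=True).as_matrix();T[:3,3]=o["tool_pos"]
    return T@s["T_tool_cam"]
E
python3 - <<'E'
from h import *
from plant import cams,ctrl
o=ctrl.get_obs();s=cams.snapshot("wrist");b=np.load("b.npy");T=wristT(o,s)
pickle.dump((o,s,T),open("w3.pkl","wb"))
i=s["img"][:,:,::-1].copy();cv2.imwrite("pics/w3.png",i)
print(w2b([o["tool_pos"]],b)*1e3,w2b([T[:3,3]],b)*1e3)
for n,p in dict(corner=(0,0,.06),fend=(0,-.24,.06),seatTL=(0,-.12,.07),seatBL=(-.055,-.12,.07),seatBR=(-.055,0,.07),grip=(.04,0,.146),mark=(.1,-.077,.069)).items(): print(n,proj(b2w([p],b),s,T))
E
```

```text
[[   1.78691434 -106.49334359  261.068656  ]] [[   2.28663064 -185.59605012  406.58366638]]
corner [[322.08529643 321.89349097]]
fend [[322.82422808  39.75087923]]
seatTL [[322.5194963 195.6266289]]
seatBL [[389.8554608  195.78525292]]
seatBR [[383.07633799 327.07877943]]
grip [[268.01043477 377.83921693]]
mark [[204.90607102 245.36421547]]
```

View pics/w3.png

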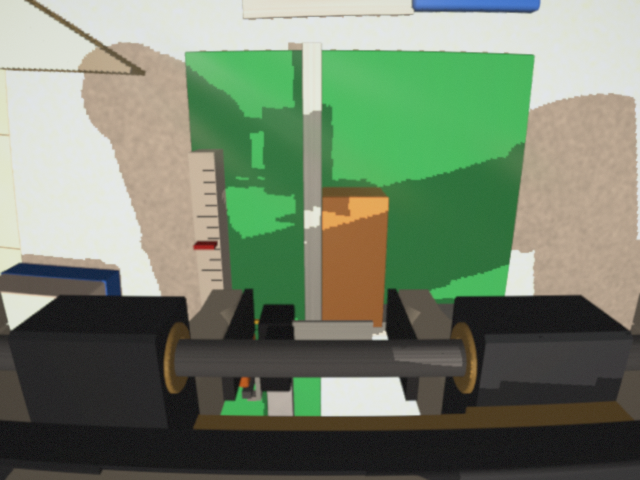

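The wrist picture shows the cheese seated. Its far corners are at (322,197) and (388,197), against predicted (322,196) and (390,196), and its sides run parallel to the fence. The marker at (206,245) agrees with the predicted (205,245). Next I move over the grip.

Request:
jog_arm(
  motion=[
    {"offset":[-40,-14,20],"roll":0,"hand":70},
    {"offset":[-75,-27,40],"roll":0,"hand":70},
    {"offset":[-97,-35,60],"roll":0,"hand":70},
    {"offset":[-106,-38,71],"roll":0,"hand":70},
    {"offset":[-106,-38,71],"roll":0,"hand":70},
    {"offset":[-106,-38,71],"roll":0,"hand":70},
  ],
)

```text
clock: 13.05
tool_pos: [0.6593, 0.1162, 0.1888]
orientation: [179.8, -0.1, -84.3]
force: [0.6, -0.8, 1.9]
opening: 0.0696
```

Run:
```python
from h import *
from plant import cams,ctrl
o=ctrl.get_obs();s=cams.snapshot("wrist");b=np.load("b.npy");T=wristT(o,s)
i=s["img"][:,:,::-1].copy();cv2.imwrite("pics/w4.png",i)
print(w2b([o["tool_pos"]],b)*1e3,o["orientation"])
for n,p in dict(pmx=(.023,0,.146),ppx=(.057,0,.146),needle=(.09,0,.058),mark=(.1,-.077,.069)).items(): print(n,proj(b2w([p],b),s,T))
```

```text
[[ 38.86775144  -1.50855897 188.84471619]] [ 1.79803110e+02 -6.87140685e-02 -8.43381009e+01]
pmx [[353.00336389 284.81937682]]
ppx [[283.17419583 284.8325977 ]]
needle [[245.61115572 234.44112501]]
mark [[220.73203221 119.30913318]]
```

View pics/w4.png

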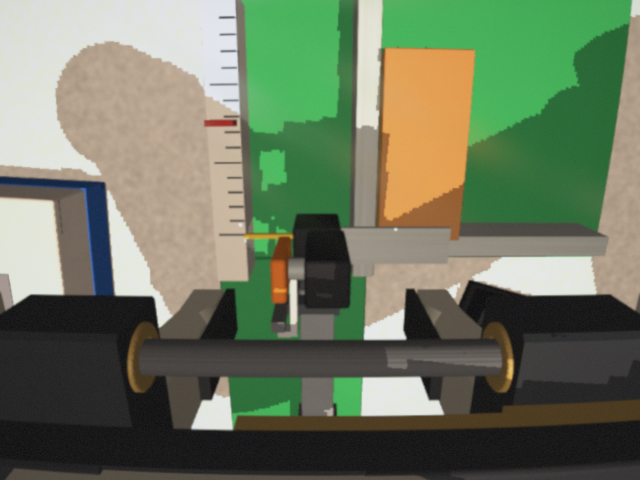

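The grip (black post, right edge at x=349) stands centred between the fingers. The orange button is at (282,270), the needle tip at (245,237) and the marker at (221,123). Descending and squeezing.

Request:
jog_arm(
  motion=[
    {"offset":[-1,-1,20],"roll":0,"hand":70},
    {"offset":[-1,-1,40],"roll":0,"hand":70},
    {"offset":[-1,-1,55],"roll":0,"hand":70},
    {"offset":[-1,-1,67],"roll":0,"hand":70},
    {"offset":[-1,-1,73],"roll":0,"hand":70},
    {"offset":[-1,-1,75],"roll":0,"hand":70},
    {"offset":[-1,-1,75],"roll":0,"hand":70},
  ],
)

```text
clock: 13.68
tool_pos: [0.6614, 0.1172, 0.116]
orientation: [-180.0, -0.0, -84.4]
force: [0.5, -1.1, 0.0]
opening: 0.0701
```

Request:
jog_arm(
  motion=[
    {"offset":[0,0,0],"roll":0,"hand":50},
    {"offset":[0,0,0],"roll":0,"hand":30},
    {"offset":[0,0,0],"roll":0,"hand":20},
    {"offset":[0,0,0],"roll":0,"hand":20},
    {"offset":[0,0,0],"roll":0,"hand":20},
    {"offset":[0,0,0],"roll":0,"hand":20},
    {"offset":[0,0,0],"roll":0,"hand":20},
  ],
)

```text
clock: 14.27
tool_pos: [0.6606, 0.1177, 0.116]
orientation: [180.0, 0.0, -84.4]
force: [-6.3, 0.7, 4.7]
opening: 0.0324
```

Opening is about 33 mm, so the button is squeezed in. I'll draw out to about 70 mm.

Request:
jog_arm(
  motion=[
    {"offset":[2,1,0],"roll":0,"hand":20},
    {"offset":[5,1,0],"roll":0,"hand":20},
    {"offset":[9,1,0],"roll":0,"hand":20},
    {"offset":[14,1,0],"roll":0,"hand":20},
    {"offset":[19,1,0],"roll":0,"hand":20},
    {"offset":[24,1,0],"roll":0,"hand":20},
    {"offset":[29,1,0],"roll":0,"hand":20},
    {"offset":[34,1,0],"roll":0,"hand":20},
    {"offset":[39,1,0],"roll":0,"hand":20},
    {"offset":[44,1,0],"roll":0,"hand":20},
    {"offset":[49,1,0],"roll":0,"hand":20},
    {"offset":[54,1,0],"roll":0,"hand":20},
    {"offset":[59,1,0],"roll":0,"hand":20},
    {"offset":[63,1,0],"roll":0,"hand":20},
    {"offset":[67,1,0],"roll":0,"hand":20},
    {"offset":[70,1,0],"roll":0,"hand":20},
    {"offset":[70,1,0],"roll":0,"hand":20},
    {"offset":[70,1,0],"roll":0,"hand":20},
  ],
)

```text
clock: 15.77
tool_pos: [0.6674, 0.0472, 0.1161]
orientation: [-179.9, -0.0, -84.4]
force: [-0.5, 2.0, 5.6]
opening: 0.0328
```

Run:
```python
from h import *
from plant import cams,ctrl
o=ctrl.get_obs();s=cams.snapshot("wrist");b=np.load("b.npy");T=wristT(o,s)
pickle.dump((o,s,T),open("w5.pkl","wb"))
i=s["img"][:,:,::-1].copy();cv2.imwrite("pics/w5.png",cv2.resize(i[60:360,120:520],None,fx=2,fy=2,interpolation=2))
print(w2b([o["tool_pos"]],b)*1e3,o["orientation"],o["force"],o["opening"])
```

```text
[[ 40.28006403 -70.97195802 116.05405305]] [-1.79940224e+02 -6.24227066e-05 -8.44076689e+01] [-0.48729558  1.96655685  5.64849093] 0.03284896583771417
```

View pics/w5.png

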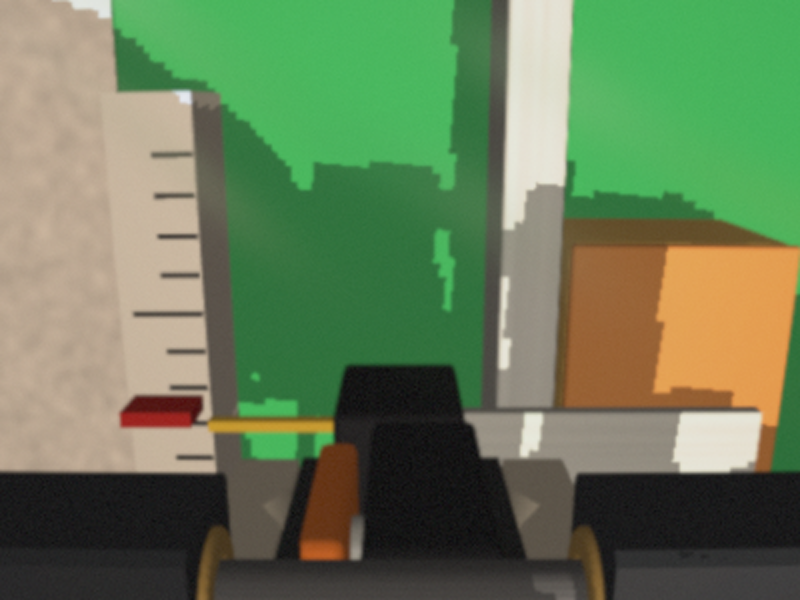

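Run:
```python
from h import *
b=np.load("b.npy");o,s,T=pickle.load(open("w5.pkl","rb"))
f=lambda c:np.array(c,float)/2+[120,60]
q=lambda n,c,z:print(n,(w2b(back(f(c),z,s,T),b)*1e3).round(1)[:,:2].tolist())
q("needle",[(212,425)],.058)
q("ticks",[(200,154),(195,314),(205,387),(200,424),(212,458)],.055)
q("mk top back/front",[(165,397),(160,412)],.069)
q("mk bottom front",[(155,427)],.055)
```

```text
needle [[89.9, -69.8]]
ticks [[89.1, -138.8], [93.0, -98.9], [91.7, -79.3], [93.8, -68.9], [91.3, -59.1]]
mk top back/front [[98.4, -81.4], [99.9, -77.5]]
mk bottom front [[106.0, -68.0]]
```

Run:
```python
from h import *
b=np.load("b.npy");o,s,T=pickle.load(open("w5.pkl","rb"))
f=lambda c:np.array(c,float)/2+[120,60]
q=lambda n,c,z:print(n,(w2b(back(f(c),z,s,T),b)*1e3).round(1)[:,:2].tolist())
q("base -y edge",[(165,397)],.055);q("top -y,+y edges",[(160,412),(155,427)],.069)
# red blob extents
i=s["img"].astype(int);m=(i[...,0]>110)&(i[...,1]<60)&(i[...,2]<60);m[:,:160]=0;m[:,225:]=0
for c in range(184,222,4):
    r=np.where(m[230:290,c])[0]+230
    if len(r): print(c,r.min(),r.max())
r=i[225:290,195];print(list(zip(range(245,280),i[245:280,195].tolist())))
print([ (k,i[k,228].tolist()) for k in range(266,278)])
```

```text
base -y edge [[102.6, -76.5]]
top -y,+y edges [[99.9, -77.5], [101.5, -73.5]]
184 266 272
188 266 272
192 266 272
196 266 272
200 266 272
204 266 272
208 266 272
212 266 272
[(245, [198, 180, 159]), (246, [199, 180, 159]), (247, [198, 179, 158]), (248, [200, 182, 160]), (249, [199, 180, 157]), (250, [200, 181, 160]), (251, [198, 180, 157]), (252, [199, 181, 159]), (253, [198, 180, 157]), (254, [198, 179, 157]), (255, [197, 180, 157]), (256, [186, 168, 148]), (257, [144, 122, 106]), (258, [100, 65, 58]), (259, [84, 29, 25]), (260, [82, 20, 18]), (261, [83, 23, 18]), (262, [83, 23, 21]), (263, [83, 20, 13]), (264, [83, 22, 20]), (265, [93, 20, 20]), (266, [127, 33, 29]), (267, [147, 34, 28]), (268, [155, 35, 34]), (269, [155, 35, 32]), (270, [156, 39, 33]), (271, [157, 39, 35]), (272, [158, 49, 45]), (273, [168, 96, 85]), (274, [187, 155, 136]), (275, [196, 176, 155]), (276, [197, 178, 155]), (277, [197, 179, 157]), (278, [196, 180, 156]), (279, [197, 180, 156])]
[(266, [91, 83, 73]), (267, [94, 82, 64]), (268, [100, 82, 47]), (269, [113, 90, 36]), (270, [145, 111, 37]), (271, [181, 141, 47]), (272, [196, 152, 49]), (273, [198, 153, 49]), (274, [194, 150, 48]), (275, [175, 137, 55]), (276, [133, 110, 67]), (277, [99, 87, 72])]
```

The marker centre is about 5.6 mm beyond the needle. The ticks read 1 mm short in this view, and that offset is the same for both. Moving on by 5.5 mm.

Request:
jog_arm(
  motion=[
    {"offset":[2,0,0],"roll":0,"hand":20},
    {"offset":[4,0,0],"roll":0,"hand":20},
    {"offset":[5.5,0,0],"roll":0,"hand":20},
    {"offset":[5.5,0,0],"roll":0,"hand":20},
    {"offset":[5.5,0,0],"roll":0,"hand":20},
    {"offset":[5.5,0,0],"roll":0,"hand":20},
  ],
)

```text
clock: 16.32
tool_pos: [0.668, 0.042, 0.1161]
orientation: [-179.9, 0.0, -84.4]
force: [-0.7, 2.8, 5.8]
opening: 0.033
```

Run:
```python
from h import *
from plant import cams,ctrl
o=ctrl.get_obs();s=cams.snapshot("wrist");b=np.load("b.npy");T=wristT(o,s)
sc=cams.snapshot("scene")
A=cv2.resize(s["img"][200:320,140:340,::-1],None,fx=4,fy=4,interpolation=2)
cv2.imwrite("pics/w6.png",A)
cv2.imwrite("pics/s6.png",cv2.resize(sc["img"][190:350,320:480,::-1],None,fx=3.7,fy=3.7,interpolation=2))
pickle.dump((o,s,T),open("w6.pkl","wb"))
i=s["img"].astype(int)
for c in (200,228):print([(k,i[k,c].tolist()) for k in range(266,292)])
print(w2b([o["tool_pos"]],b)*1e3,o["orientation"],o["force"],o["opening"])
```

```text
[(266, [148, 123, 107]), (267, [104, 65, 57]), (268, [86, 30, 28]), (269, [83, 22, 21]), (270, [81, 22, 15]), (271, [83, 21, 18]), (272, [82, 20, 18]), (273, [83, 22, 17]), (274, [83, 20, 17]), (275, [96, 25, 21]), (276, [128, 32, 27]), (277, [148, 36, 31]), (278, [154, 32, 30]), (279, [155, 34, 31]), (280, [156, 37, 33]), (281, [157, 37, 33]), (282, [158, 49, 44]), (283, [171, 100, 89]), (284, [187, 156, 137]), (285, [197, 178, 156]), (286, [197, 180, 156]), (287, [196, 179, 156]), (288, [198, 179, 158]), (289, [196, 179, 156]), (290, [196, 179, 156]), (291, [197, 179, 155])]
[(266, [92, 83, 73]), (267, [94, 82, 65]), (268, [100, 83, 46]), (269, [113, 89, 33]), (270, [144, 113, 38]), (271, [178, 137, 42]), (272, [196, 151, 47]), (273, [200, 154, 52]), (274, [194, 151, 50]), (275, [175, 137, 56]), (276, [134, 110, 68]), (277, [101, 90, 74]), (278, [92, 83, 74]), (279, [88, 82, 72]), (280, [93, 86, 78]), (281, [92, 84, 76]), (282, [92, 85, 75]), (283, [95, 88, 80]), (284, [97, 89, 79]), (285, [100, 91, 83]), (286, [101, 93, 83]), (287, [103, 94, 84]), (288, [104, 95, 84]), (289, [109, 100, 89]), (290, [112, 102, 90]), (291, [113, 104, 91])]
[[ 40.31351301 -76.25120454 116.06175128]] [-1.79937770e+02  7.26831083e-04 -8.43941860e+01] [-0.72503594  2.83179065  5.7704986 ] 0.03298383864034111
```

View pics/w6.png

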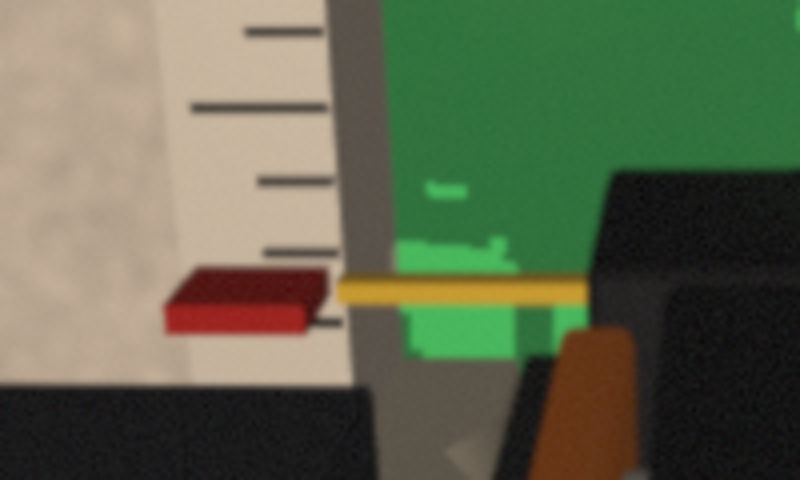

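View pics/s6.png

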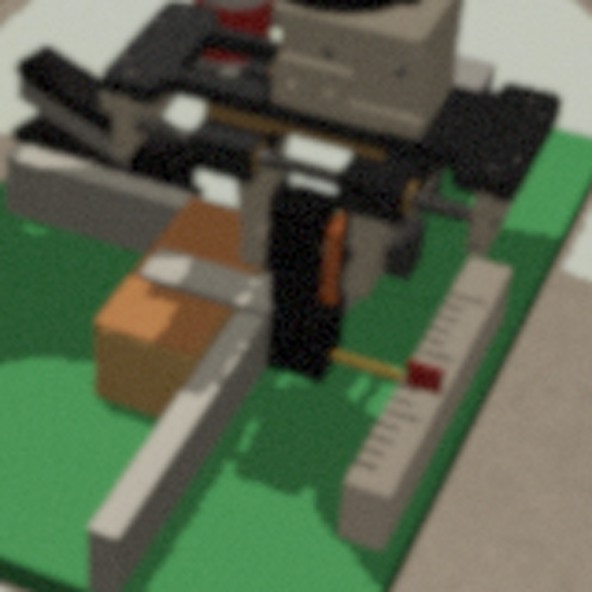

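Run:
```python
from h import *
b=np.load("b.npy");o,s,T=pickle.load(open("w6.pkl","rb"))
q=lambda n,c,z:print(n,(w2b(back(c,z,s,T),b)*1e3).round(2)[:,:2].tolist())
q("needle",[(228,272.7)],.058);q("needle .06",[(228,272.7)],.060)
q("ticks 80 70",[(215,263.0),(222,280.4)],.055)
q("base -y",[(200,266.7)],.055);q("top",[(198,275.3),(198,283.1)],.069)
```

```text
needle [[88.86, -74.94]]
needle .06 [[88.39, -75.73]]
ticks 80 70 [[96.13, -79.22], [93.1, -69.33]]
base -y [[104.33, -77.11]]
top [[101.42, -77.82], [101.79, -73.63]]
```

Needle -74.9 against marker about -75.5, so I'll nudge 0.5 mm and settle.

Request:
jog_arm(
  motion=[
    {"offset":[0.5,0,0],"roll":0,"hand":20},
    {"offset":[0.5,0,0],"roll":0,"hand":20},
    {"offset":[0.5,0,0],"roll":0,"hand":20},
    {"offset":[0.5,0,0],"roll":0,"hand":20},
    {"offset":[0.5,0,0],"roll":0,"hand":20},
    {"offset":[0.5,0,0],"roll":0,"hand":20},
  ],
)

```text
clock: 16.92
tool_pos: [0.668, 0.0416, 0.1161]
orientation: [-179.9, 0.0, -84.4]
force: [-1.1, 2.0, 5.6]
opening: 0.0327
```

Run:
```python
from h import *
from plant import cams,ctrl,order
o=ctrl.get_obs();s=cams.snapshot("wrist");b=np.load("b.npy");T=wristT(o,s)
i=s["img"].astype(int)
y=i[262:284,228];w=np.clip(y[:,0]-y[:,2]-25,0,None);n=(w*np.arange(262,284)).sum()/w.sum()
r=i[262:300,198];m=np.where(r[:,0]-r[:,1]>35)[0]+262
print(n,m.min(),m.max(),w2b(back([(228,n)],.058,s,T),b)*1e3,w2b(back([(200,m.min()-.3)],.055,s,T),b)*1e3, o["force"],o["opening"])
# cheese edges check: front (-y) top edge, expected vs seen colour change
for p in [(-.03,-.12,.07),(-.03,-.12,.02)]:print(proj(b2w([p],b),s,T))
u=int(proj(b2w([(-.03,-.12,.07)],b),s,T)[0,0]);g=i[100:240,u];d=np.where(g[:,0]>g[:,1]+15)[0]+100;print(u,d[:3])
print(order.close_job())
```

```text
272.2968152866242 268 284 [[ 88.85922986 -75.56440527  58.        ]] [[104.39716932 -76.93662801  55.        ]] [-1.13516267  2.04855604  5.57071272] 0.0326660264766503
[[471.21243912 192.90921781]]
[[441.73180292 176.95637057]]
471 [181 182 183]
the job is handed in; nothing more can be done
None
```

The job is done and handed in at about 17 s of the 72 s allowed. No verdict came back.

- **Cheese:** I pushed the smallest brick, the one on the board, flush to the back fence and then into the end fence. Both pushes stopped where the geometry says they should. A wrist picture taken after seating, before I touched the gauge, showed its corners within about 2 px of the seated position. A rough automatic edge check at the end neither confirmed nor contradicted this.
- **Gauge arm:** I squeezed the button in, with the finger opening at about 33 mm, and drew the arm out to about 76 mm. The gripper is still squeezing and holding it there.
- **Needle against marker:** the last wrist measurement put the needle at board y about -75.6 mm and the marker centre between -75 and -76 mm, so they agree to about 1 mm. The first, coarser top-camera estimate put the marker at -76.7 mm. The wrist view also read the scale ticks 0.7–1 mm short, which shifts needle and marker alike.
- **Forces and bystanders:** the highest wrist force I read was about 19 N. I sent no moves near the stapler, tin or knife and recorded no contact with them. I did not re-measure where they stand at the end.

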